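# Put the swapped sample-box lids right

## Robot

A 6-joint arm with a two-finger parallel gripper is mounted at the origin on the work surface. World frame = base frame: x ahead of the robot, y to its left, z up, the work surface at z = 0. Lengths are in mm, angles in rad, forces in N, time in s.
With the tool pointing down it reaches from about 350 to 775 mm from the base axis. Payload 7.3 kg.
Tool frame: the origin (TCP) lies at the centre of the arm's flange, where the gripper is bolted on; the fingertips stand 178 mm ahead of it and the grasp point (between the pads) lies 159 mm ahead of it; z points along the fingers, y is the line along which they close (so a half turn about z gives the same grasp; the last joint's range is limited). The gripper opens to 92 mm and grips with 3 to 60 N. Pads are 19 mm wide; open, the fingers measure 130 mm over their backs; the gripper's body (75 mm by 190 mm) begins 47 mm behind the grasp point.
Start: joints at [0.993, 0.342, 1.524, -0, 1.275, -0.146], TCP at [219.695, 476.825, 404.741] pointing down, gripper open.
Joint ranges: [-2.53, 2.53], [-0.77, 2.02], [0.04, 2.7], [-1, 4.14], [0.28, 2.66], [-3.11, 3.11]. Speed limits (rad/s): [2.57, 2.57, 3.14, 3.14, 3.14, 3.14].

## Interface

Orientations are given as [roll, pitch, yaw] about the fixed x, y, z axes, in that order (R = Rz(yaw) Ry(pitch) Rx(roll)).
In Python, from plant import * gives the robot as it stands. The module is installed in compiled form; this text tells all that it offers.
- The arm moves only by the shell command python3 -m inch 'ROWS'. ROWS is JSON, a list of rows, each a list of 5 numbers: the shift along the tool's x, y, z in m, then the turn about the tool's z in rad, then the opening, from 0 (shut) to 1 (fully open). In form: [[tx, ty, tz, spin, claw], ...]. A call has 1 to 8 rows; each row is the pose to reach, as a shift and turn from the pose commanded when the call began, along the tool's axes at that moment; what a row does not reach only later rows make up. A row lasts 1/12 s, in which the tool goes at most 41.7 mm and 7.16 degrees, less where a joint would pass 70% of its speed; a pose out of reach is approached as far as the arm can. A call with a gripper value outside its range is refused whole. The fingers move at their own pace and stop on an object; the grip force is fixed at half the most. Time passes only in rows, so rows that repeat a pose let the fingers close. It gives the time, the measured TCP pose, the force, the opening and the grip force at its end, in the units of the state.
- get_obs(): the state, without advancing time (a new reading comes with each control period).
- capture(name): name is "scene" or "top"; returns a dict with "color" (480x640x3 uint8, red, green, blue), "intrinsics" (3x3 intrinsics, pixels), "pose" (4x4, takes a point from camera to world coordinates). Camera axes: x right, y down, z forward; pixel columns grow to the right and rows downward; lengths in mm; the calibration is good to about 2 mm. A picture is of the moment at which its call begins. There is no depth.
- close_job(): hands the job in; it is judged then, once.
Trained networks look in a picture, given as the dict that the camera call returned (one of the last four; its "shot" number tells which), for a name from the list of things; names that differ only in an ending like _2 or _b are one class to them, and where a whole thing is asked for, a point or a joint stands for the part that bears it (a point fixed in the world has none). Each returns a list of dicts, best first, with "conf" (0 to 1); they miss things now and then, are a little off and sometimes report something else, mostly with a low value. They report only what shows in the picture. A call takes as long as a camera call. They do not tell look-alikes from the thing itself.
- look_for(picture, target): "rect" ([centre column, centre row, width, height] in pixels, round what is visible of it).
- trace(picture, target): "pixels" (480x640 bool, what is visible of it) and "rect" ([centre column, centre row, width, height] in pixels, round what is visible of it).
- tip_of(picture, target): "centre" ([column, row] in pixels: a listed point, or the origin of a listed thing).
The state is a dict: "time": time; "joint_positions": joint angles; "dq": joint speeds; "tau": joint torques, N m; "tool_pos": TCP position; "tcp_rot": TCP orientation; "contact_force": force on the tool from outside, world axes, zero at the start; "moment": the same for the moment, N m; "grip_width": finger opening in mm; "finger_force": force on a finger pad.
Only numpy, scipy, OpenCV 4.12 (cv2) and the standard library are available. Lean on these libraries where they do the work, as an engineer would, in place of code of your own. Each camera call takes 0.05 s, during which the arm holds its last target. There are 200 camera calls.

## Task

The lids of the short and the long sample box have been swapped: put each lid on its own box, right way up and with its edges flush with the box's sides all round. Leave the closed medium box and its lid alone, and do not shift anything else on the bench.

Things in the scene. Friction and masses are not known exactly. Their poses are not given: they have to be found in the camera images.
- short_box: open black plastic sample box, 90 mm long (its x) by 70 mm wide (its y), 45 mm high, 5 mm walls, one cross wall, glass vials inside below the rim; it does not move; origin at the centre of its underside, z up. At the start it wrongly carries the long lid.
- medium_box: open black plastic sample box, 110 mm long (its x) by 70 mm wide (its y), 45 mm high, 5 mm walls, one cross wall, glass vials inside below the rim; it does not move; origin at the centre of its underside, z up. At the start its own lid is on it, as it should be.
- long_box: open black plastic sample box, 130 mm long (its x) by 70 mm wide (its y), 45 mm high, 5 mm walls, one cross wall, glass vials inside below the rim; it does not move; origin at the centre of its underside, z up. At the start it wrongly carries the short lid.
- short_box_rim (a point): centre of the short box's mouth, level with the rim, 45 mm above the box's underside; axes as the box
- medium_box_rim (a point): centre of the medium box's mouth, level with the rim, 45 mm above the box's underside; axes as the box
- long_box_rim (a point): centre of the long box's mouth, level with the rim, 45 mm above the box's underside; axes as the box
- short_lid: flat grey plastic lid, 90 mm long (its x) by 70 mm wide (its y), 6 mm thick, no lip underneath, 120 g; a black grip bar stands on its middle, 40 mm long (along x), 14 mm wide (along y), 28 mm high, so its top is 34 mm above the origin; origin at the centre of the lid's underside, z up. Belongs on the short box; starts lying on the long box.
- medium_lid: flat grey plastic lid, 110 mm long (its x) by 70 mm wide (its y), 6 mm thick, no lip underneath, 120 g; a black grip bar stands on its middle, 40 mm long (along x), 14 mm wide (along y), 28 mm high, so its top is 34 mm above the origin; origin at the centre of the lid's underside, z up. On the medium box, where it belongs: not to be touched.
- long_lid: flat grey plastic lid, 130 mm long (its x) by 70 mm wide (its y), 6 mm thick, no lip underneath, 120 g; a black grip bar stands on its middle, 40 mm long (along x), 14 mm wide (along y), 28 mm high, so its top is 34 mm above the origin; origin at the centre of the lid's underside, z up. Belongs on the long box; starts lying on the short box, overhanging both ends.
- mat: flat black rubber mat, 110 mm (x) by 100 mm (y), 3 mm thick, fixed on the bench and empty; origin at the centre of its underside; a free place where a thing may be laid down
- reagent_bottle: bystander: loose amber bottle, 56 mm across, 140 mm high; origin at the centre of its underside
- beaker: bystander: loose glass beaker, 68 mm across, 90 mm high; origin at the centre of its underside
- dropper_a: bystander: loose small white dropper bottle, 22 mm across, 61 mm high; origin at the centre of its underside
- dropper_b: bystander: loose small white dropper bottle like the other one, 22 mm across, 61 mm high; origin at the centre of its underside
- probe: bystander: loose blue probe lying on the bench beyond the boxes, 16 mm thick, 160 mm long from -55 mm to +105 mm along its y; origin on its underside
- green_bottle: bystander: loose green bottle with yellow cap, 64 mm across, 200 mm high; origin at the centre of its underside
- jar: bystander: loose glass jar with white cap, 66 mm across, 100 mm high; origin at the centre of its underside
Not all that is in view belongs to the job. What is shaped like the long_lid but green or purple is not meant.

How it is judged (in metres and radians):
At the end, for the whole second after the job is handed in: The short lid lies on the short box, the long lid on the long box and the medium lid on the medium box, each at rest, released, resting flat on the rim (within 3 mm in height), centred within 5 mm and in line with the box within 4 degrees (0.07 rad), either way round (horizontal distance between short_lid and short_box_rim below 0.005 m and z of short_lid in the frame of short_box_rim between -0.003 and 0.003 m and angle between the x axis of short_lid and the x axis of short_box_rim, either way round below 0.07 rad and angle between each of short_lid, long_lid, medium_lid's own z axis and vertical below 0.04 rad and linear speed of each of short_lid, long_lid, medium_lid below 0.01 m/s and horizontal distance between long_lid and long_box_rim below 0.005 m and z of long_lid in the frame of long_box_rim between -0.003 and 0.003 m and angle between the x axis of long_lid and the x axis of long_box_rim, either way round below 0.07 rad and horizontal distance between medium_lid and medium_box_rim below 0.005 m and z of medium_lid in the frame of medium_box_rim between -0.003 and 0.003 m and angle between the x axis of medium_lid and the x axis of medium_box_rim, either way round below 0.07 rad); the robot touches nothing.
It fails at once if the medium box's lid is shifted by more than 10 mm (distance of medium_lid from where it was at the start of the episode above 0.01 m).
It fails at once if a bystander (bottle, beaker, dropper, probe, jar) is shifted by more than 20 mm or tipped over (distance of any of reagent_bottle, beaker, dropper_a, dropper_b, probe, green_bottle, jar from where it was at the start of the episode above 0.02 m or angle between any of reagent_bottle, beaker, dropper_a, dropper_b, probe, green_bottle, jar's own z axis and vertical above 0.5 rad).
It also fails if it takes over 67 s, if anything falls off the work surface, if the arm or the gripper's body presses on something with over 40 N, if the wrist force passes 120 N, or if a joint passes its speed limit or range.

## Working session

There is one attempt and no reset: what is moved stays moved. The work goes in short steps, Python scripts to look and compute and a shell command to move; the robot and the scene stay as the last step left them, time stands still between calls to the robot, and variables do not carry over. Pictures are saved under pics/ and viewed, at most 10 in all, crops included, and the job is handed in when it is done.

```bash
mkdir -p pics; python3 - <<'E'
from plant import *
import cv2,numpy as np
o=get_obs();print(o)
for n in("scene","top"):
    p=capture(n);cv2.imwrite(f"pics/{n}0.png",p["color"][:,:,::-1]);print(n,p["intrinsics"].tolist(),np.round(p["pose"],4).tolist())
    for t in("short_box","long_box","medium_box","short_lid","medium_lid","long_lid","mat"):
        print(t,[(np.round(d["rect"]).tolist(),round(d["conf"],2)) for d in look_for(p,t)][:4],[(np.round(d["centre"],1).tolist(),round(d["conf"],2)) for d in tip_of(p,t)][:4])
E
```

```text
{'time': 0.0, 'joint_positions': array([ 9.92979731e-01,  3.42736019e-01,  1.52504422e+00, -1.43501121e-05,
        1.27538893e+00, -1.45985639e-01]), 'dq': array([ 0.0013237 , -0.00257696, -0.00091891,  0.00027958,  0.00106621,
       -0.00014572]), 'tau': array([-1.75122317e-03, -4.31239629e+01, -2.44221872e+01,  7.16068083e-02,
        5.57091774e-02, -1.57018653e-04]), 'tool_pos': array([219.62804013, 476.69874529, 404.02834929]), 'tcp_rot': array([-3.14003091e+00, -2.15755613e-04,  2.70976572e+00]), 'contact_force': array([0.0943635 , 0.27145226, 0.71738827]), 'moment': array([ 0.00516625,  0.00750319, -0.05582039]), 'finger_force': 0.0, 'grip_width': 91.51142632316743}
scene [[505.45715240302945, 0.0, 318.5839415094262], [0.0, 505.45715240302945, 241.4264446335185], [0.0, 0.0, 1.0]] [[0.4146, 0.4977, -0.7619, 1415.4572], [0.91, -0.217, 0.3534, -395.0412], [0.0105, -0.8398, -0.5428, 693.0582], [0.0, 0.0, 0.0, 1.0]]
short_box [([308.0, 262.0, 44.0, 25.0], 0.93), ([220.0, 309.0, 63.0, 30.0], 0.4)] [([307.7, 262.8], 0.92)]
long_box [([420.0, 248.0, 59.0, 38.0], 0.7)] [([416.7, 257.
[... 824 characters left out ...]
0.0003, -0.1826, -0.9832, 1236.1725], [0.0, 0.0, 0.0, 1.0]]
short_box [([382.0, 180.0, 9.0, 13.0], 0.69), ([329.0, 235.0, 14.0, 54.0], 0.6)] []
long_box [([212.0, 204.0, 66.0, 65.0], 0.9)] [([214.1, 207.9], 0.95)]
medium_box [([431.0, 203.0, 55.0, 33.0], 0.8), ([320.0, 152.0, 24.0, 36.0], 0.4)] [([429.2, 202.7], 0.78)]
short_lid [([210.0, 206.0, 47.0, 50.0], 0.88), ([432.0, 205.0, 55.0, 33.0], 0.48)] [([212.7, 206.2], 0.65)]
medium_lid [([437.0, 198.0, 51.0, 39.0], 0.57)] [([436.1, 195.3], 0.97)]
long_lid [([179.0, 129.0, 43.0, 55.0], 0.94), ([231.0, 351.0, 42.0, 67.0], 0.85), ([331.0, 234.0, 63.0, 62.0], 0.67)] [([176.6, 124.1], 0.88), ([329.3, 233.1], 0.74)]
mat [] [([441.3, 276.4], 0.87)]
```

View pics/scene0.png

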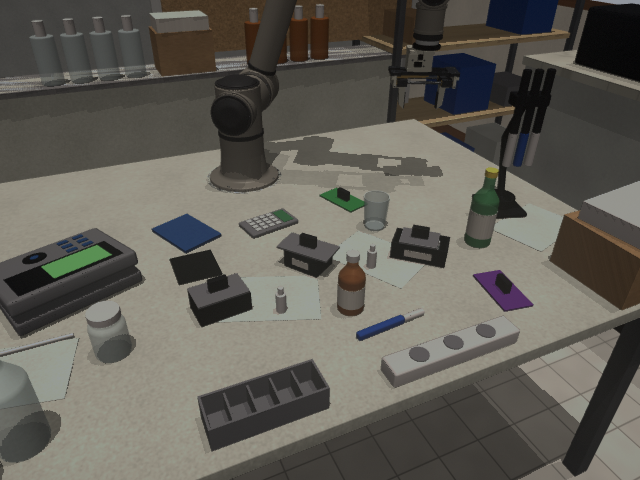

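View pics/top0.png

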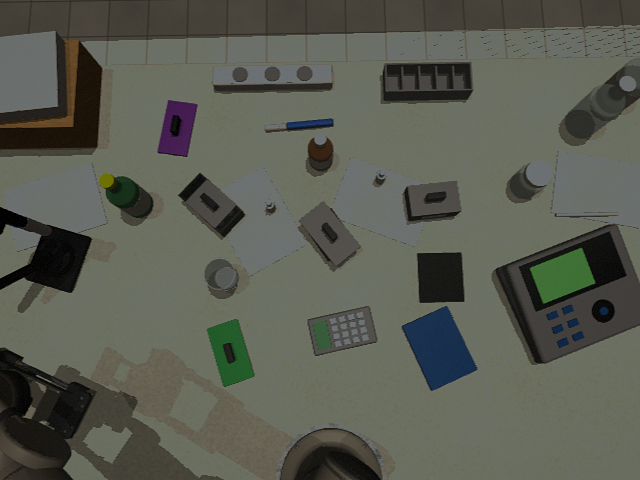

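The scene and top views agree: the short lid is on the long box at top pixel (212,205). The long lid is on the short box at (330,234). The medium box is closed at (432,200), and the mat is free at (440,277). The green (230,352) and purple (177,127) lids are decoys.

```bash
cat > h.py <<'E'
from plant import *
import cv2,numpy as np
from scipy.optimize import minimize
L={"short":90,"medium":110,"long":130}
def blk(lx,ly,z0,z1):return np.array([[sx*lx/2,sy*ly/2,z] for sx in(-1,1) for sy in(-1,1) for z in(z0,z1)],float)
def lid(n):return [blk(L[n],70,0,6),blk(40,14,6,34)]
def box(n):return [blk(L[n],70,0,45)]
def proj(p,X):
    T=np.linalg.inv(p["pose"]);r=cv2.Rodrigues(T[:3,:3])[0]
    return cv2.projectPoints(np.asarray(X,float).reshape(-1,3),r,T[:3,3],p["intrinsics"],None)[0][:,0]
def place(X,q):
    c,s=np.cos(q[3]),np.sin(q[3]);return X@np.array([[c,s,0],[-s,c,0],[0,0,1]])+np.array(q[:3])
def sil(p,parts,q,S=4):
    m=np.zeros((480*S,640*S),np.uint8)
    for b in parts:cv2.fillConvexPoly(m,cv2.convexHull(np.round((proj(p,place(b,q))+.5)*S).astype(np.int32)),255)
    return cv2.resize(m,(640,480),interpolation=cv2.INTER_AREA)/255.
def tri(ps,uv):
    A=np.zeros((3,3));b=np.zeros(3)
    for p,u in zip(ps,uv):
        d=p["pose"][:3,:3]@np.linalg.inv(p["intrinsics"])@[u[0],u[1],1];d/=np.linalg.norm(d);M=np.eye(3)-np.outer(d,d);A+=M;b+=M@p["pose"][:3,3]
    return np.linalg.solve(A,b)
def ray(p,u,z):
    d=p["pose"][:3,:3]@np.linalg.inv(p["intrinsics"])@[u[0],u[1],1];o=p["pose"][:3,3];return o+d*(z-o[2])/d[2]
def fit(ps,ms,parts,q0,fixz=False):
    def f(v):
        q=[v[0],v[1],q0[2] if fixz else v[3],v[2]/100]
        return sum(np.abs(sil(p,parts,q)-m).sum() for p,m in zip(ps,ms))
    v0=np.array([q0[0],q0[1],q0[3]*100]+([] if fixz else [q0[2]]))
    best=None
    for d in(-8,8):
        sim=np.vstack([v0]+[v0+d*np.eye(len(v0))[i] for i in range(len(v0))])
        r=minimize(f,v0,method="Nelder-Mead",options=dict(initial_simplex=sim,xatol=.05,fatol=.05,maxiter=300))
        if best is None or r.fun<best.fun:best=r
    v=best.x;return np.round([v[0],v[1],q0[2] if fixz else v[3],v[2]/100],3),round(best.fun,1)
def mask(p,t,near):
    c=[d for d in trace(p,t) if np.hypot(d["rect"][0]-near[0],d["rect"][1]-near[1])<25]
    return c[0]["pixels"].astype(float),round(c[0]["conf"],2),int(c[0]["pixels"].sum()) 
E
cat > m.py <<'E'
from h import *
s=capture("scene");t=capture("top");ps=[s,t]
vis=[p["color"][:,:,::-1].copy() for p in ps]
for name,ns,nt,yaw in(("short_lid",(421,239),(211,205),-2.3),("long_lid",(308,249),(330,234),-2.2),("long_box",(420,248),(212,205),-2.3),("medium_lid",(220,291),(433,200),1.6),("short_box",(308,262),None,-2.2)):
    n=name.split("_")[0];ms=[];use=[]
    for p,nr in((s,ns),(t,nt)):
        if nr is None:continue
        try:
            m=mask(p,name,nr);print(name,m[1:],end=' ');ms.append(m[0]);use.append(p)
        except IndexError:print(name,"none",end=' ')
    if name=="long_box":
        parts=box(n)+[b+[0,0,45] for b in lid("short")]
        for i,(p,nr) in enumerate(((s,ns),(t,nt))):ms[i]=np.maximum(ms[i],mask(p,"short_lid",nr)[0])
        z=0
    else:parts=lid(n) if "lid" in name else box(n);z=45 if "lid" in name else 0
    if nt:c=ray(t,nt,z+6)
    else:c=ray(s,ns,20)
    if not use:print();continue
    q,e=fit(use,ms,parts,[c[0],c[1],z,yaw],fixz=len(use)<2);print(q,e)
    for p,v in zip(ps,vis):
        for b in parts:cv2.polylines(v,[cv2.convexHull(proj(p,place(b,q)).astype(np.float32)).astype(np.int32)],True,(0,0,255) if "lid" in name else (0,255,0),1)
print("mat tri",tri(ps,[(194.3,267),(441.3,276.4)]))
for o in("reagent_bottle","beaker","dropper_a","green_bottle","jar"):
    print(o,[np.round(ray(t,d["centre"],0)[:2]).tolist() for d in tip_of(t,o)[:2]],[np.round(ray(s,d["centre"],0)[:2]).tolist() for d in tip_of(s,o)[:2]])
a=cv2.resize(vis[0][190:340,170:470],(800,400));b=cv2.resize(vis[1][140:310,160:480],(800,425))
cv2.imwrite("pics/ov_s.png",a);cv2.imwrite("pics/ov_t.png",b)
cv2.imwrite("pics/ov.png",cv2.resize(np.vstack([a,b]),(580,598)))
E
python3 m.py
```

```text
short_lid (0.85, 712) short_lid (0.65, 1300) [590.017 252.353  44.114  -2.305] 94.9
long_lid (0.82, 1106) long_lid (0.69, 1925) [519.357  -6.837  44.77   -2.476] 109.8
long_box (0.61, 1155) long_box (0.71, 579) [ 5.92997e+02  2.55248e+02 -2.85000e-01 -2.31900e+00] 235.3
medium_lid (0.66, 1366) medium_lid (0.72, 1579) [ 593.048 -239.331   43.711    1.667] 111.9
short_box (0.87, 655) [527.736 -19.832   0.     -1.993] 777.4
mat tri [ 425.18670387 -255.37157318   -1.02287785]
reagent_bottle [[696.0, 11.0]] [[704.0, 6.0], [606.0, 246.0]]
beaker [[431.0, 225.0]] []
dropper_a [[649.0, -128.0], [590.0, 124.0]] [[656.0, -128.0], [582.0, 121.0]]
green_bottle [[600.0, 429.0]] [[534.0, 301.0], [600.0, 426.0]]
jar [[629.0, -452.0]] [[631.0, -458.0]]
```

View pics/ov.png

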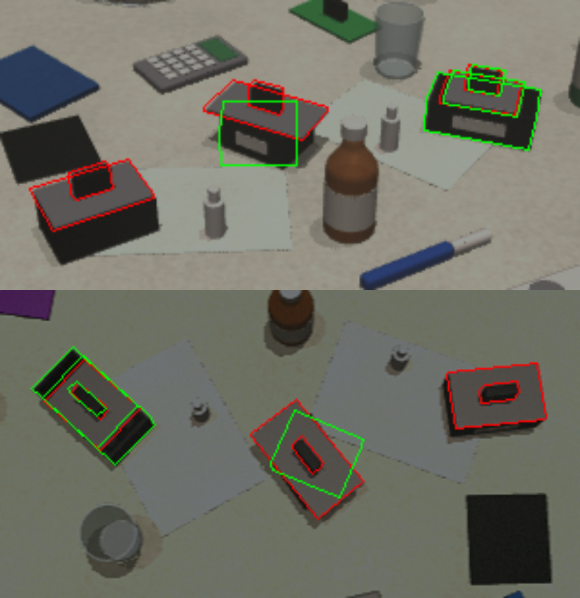

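The overlays match the lids and the long box to about a pixel. The short box is still hidden, so I'll measure it once it is uncovered. The plan is long lid to mat, short lid to its box, then long lid to its box.

```bash
cat > go.py <<'E'
import sys,numpy as np
from plant import get_obs
x,y,z,w=map(float,sys.argv[1:5]);o=get_obs();p=o["tool_pos"];a=o["tcp_rot"][2]
d=np.array([x,y,z])-p;c,s=np.cos(a),np.sin(a)
print("row m:",np.round([(c*d[0]+s*d[1])/1e3,(s*d[0]-c*d[1])/1e3,-d[2]/1e3,a-w],4).tolist(),"now",np.round(p,1),round(a,3),"w",round(o["grip_width"],1),round(o["finger_force"],1),np.round(o["contact_force"],1),"t",round(o["time"],2),"j",np.round(o["joint_positions"],2))
E
python3 go.py 519.4 -6.8 300 0.666
```

```text
row m: [-0.4746, -0.3138, 0.1047, 2.0438] now [219.7 476.8 404.7] 2.71 w 92.0 0.0 [-0.1  0.  -0. ] t 2.65 j [ 0.99  0.34  1.52 -0.    1.28 -0.15]
```

```bash
r='[-0.2373,-0.1569,0,0.98,0.45]'; python3 -m inch '[[-0.24,-0.157,0,0.98,0.45],[-0.24,-0.157,0,0.98,0.45],[-0.24,-0.157,0,0.98,0.45],[-0.24,-0.157,0,0.98,0.45],[-0.24,-0.157,0,0.98,0.45],[-0.24,-0.157,0,0.98,0.45],[-0.24,-0.157,0,0.98,0.45],[-0.24,-0.157,0,0.98,0.45]]'; python3 go.py 519.4 -6.8 300 0.666
```

```text
time: 3.32
tool_pos: [374.8, 229.4, 404.9]
tcp_rot: [3.14, 0.002, 1.718]
contact_force: [0.5, -0.4, 0.6]
grip_width: 43.9
finger_force: 0.0
row m: [-0.2548, 0.1085, 0.1049, 1.0518] now [374.8 229.4 404.9] 1.718 w 43.9 0.0 [ 0.5 -0.4  0.6] t 3.32 j [ 0.38  0.18  1.74 -0.    1.21  0.23]
```

```bash
python3 -m inch '[[-0.2548,0.1085,0.08,1.0518,0.45],[-0.2548,0.1085,0.08,1.0518,0.45],[-0.2548,0.1085,0.08,1.0518,0.45],[-0.2548,0.1085,0.08,1.0518,0.45],[-0.2548,0.1085,0.08,1.0518,0.45],[-0.2548,0.1085,0.08,1.0518,0.45],[-0.2548,0.1085,0.08,1.0518,0.45],[-0.2548,0.1085,0.08,1.0518,0.45]]'; python3 go.py 519.4 -6.8 232 0.666
```

```text
time: 3.98
tool_pos: [521.8, -5.7, 322.6]
tcp_rot: [3.141, 0.001, 0.719]
contact_force: [-1.6, -0.0, 1.2]
grip_width: 41.3
finger_force: 0.0
row m: [-0.0026, -0.0008, 0.0906, 0.0529] now [521.8  -5.7 322.6] 0.719 w 41.3 0.0 [-1.6 -0.   1.2] t 3.98 j [-0.16  0.42  1.65 -0.    1.07  0.7 ]
```

```bash
python3 -m inch '[[-0.0026,-0.0008,0,0.053,0.45],[-0.0026,-0.0008,0.03,0.053,0.45],[-0.0026,-0.0008,0.06,0.053,0.45],[-0.0026,-0.0008,0.08,0.053,0.45],[-0.0026,-0.0008,0.09,0.053,0.45],[-0.0026,-0.0008,0.09,0.053,0.45],[-0.0026,-0.0008,0.09,0.053,0.45]]'; python3 go.py 519.4 -6.8 232 0.666
```

```text
time: 4.57
tool_pos: [517.3, -1.7, 235.0]
tcp_rot: [-3.142, -0.0, 0.677]
contact_force: [0.2, -0.2, 0.6]
grip_width: 41.2
finger_force: 0.0
row m: [-0.0015, 0.0053, 0.003, 0.0109] now [517.3  -1.7 235. ] 0.677 w 41.2 0.0 [ 0.2 -0.2  0.6] t 4.57 j [-0.15  0.53  1.76  0.    0.85  0.74]
```

```bash
python3 -m inch '[[-0.0015,0.0053,0.003,0.011,0.45],[-0.0015,0.0053,0.003,0.011,0.45],[-0.0015,0.0053,0.003,0.011,0.45]]'; python3 go.py 519.4 -6.8 232 0.666
```

```text
time: 4.82
tool_pos: [519.6, -7.2, 232.7]
tcp_rot: [3.14, -0.001, 0.665]
contact_force: [-1.4, 0.1, 0.2]
grip_width: 41.0
finger_force: 0.0
row m: [0.0001, -0.0004, 0.0007, -0.0007] now [519.6  -7.2 232.7] 0.665 w 41.0 0.0 [-1.4  0.1  0.2] t 4.82 j [-0.16  0.54  1.75  0.    0.85  0.74]
```

Aligned; close the fingers, then lift.

```bash
python3 -m inch '[[0,0,0,0,0.0],[0,0,0,0,0.0],[0,0,0,0,0.0],[0,0,0,0,0.0],[0,0,0,0,0.0],[0,0,0,0,0.0]]';python3 -m inch '[[0,0,-0.01,0,0.0],[0,0,-0.03,0,0.0],[0,0,-0.06,0,0.0],[0,0,-0.08,0,0.0],[0,0,-0.08,0,0.0]]'; python3 go.py 425 -255 312 1.571
```

```text
time: 5.32
tool_pos: [519.1, -6.7, 231.8]
tcp_rot: [-3.141, -0.0, 0.666]
contact_force: [-0.2, 0.2, 2.4]
grip_width: 13.8
finger_force: 30.0
time: 5.73
tool_pos: [520.2, -6.9, 316.4]
tcp_rot: [3.136, -0.006, 0.666]
contact_force: [1.5, -0.5, -1.8]
grip_width: 14.1
finger_force: 30.0
row m: [-0.2281, 0.1363, 0.0044, -0.905] now [520.2  -6.9 316.4] 0.666 w 14.1 30.0 [ 1.5 -0.5 -1.8] t 5.73 j [-0.16  0.42  1.67  0.    1.04  0.74]
```

```bash
python3 -m inch '[[-0.02,0.012,0,-0.09,0],[-0.057,0.034,0,-0.2,0],[-0.09,0.055,0,-0.32,0],[-0.125,0.075,0,-0.44,0],[-0.16,0.095,0,-0.56,0],[-0.19,0.115,0,-0.68,0],[-0.215,0.128,0,-0.8,0],[-0.228,0.136,0,-0.905,0]]';python3 -m inch '[[0,0,0,0,0],[0,0,0,0,0]]'; python3 go.py 425 -255 190 1.571; python3 - <<'E'
from h import *
for n in("scene","top"):
    p=capture(n);cv2.imwrite(f"pics/{n}1.png",p["color"][:,:,::-1])
    if n=="scene":s=p
    else:t=p
ms=[]
for p,c in((s,(308,262)),(t,(330,234))):
    try:m=mask(p,"short_box",c);print(m[1:]);ms.append((p,m[0]))
    except IndexError:print("none")
q0=[519.4,-6.8,0,.666]
q,e=fit([a for a,_ in ms],[b for _,b in ms],box("short"),q0);print(q,e)
vis=[p["color"][:,:,::-1].copy() for p in(s,t)]
for p,v in zip((s,t),vis):
    cv2.polylines(v,[cv2.convexHull(proj(p,place(box("short")[0],q)).astype(np.float32)).astype(np.int32)],True,(0,255,0),1)
a=cv2.resize(vis[0][190:340,170:470],(580,290));b=cv2.resize(vis[1][140:310,160:480],(580,308))
cv2.imwrite("pics/ov2.png",np.vstack([a,b]))
E
```

```text
time: 6.4
tool_pos: [422.2, -257.3, 311.3]
tcp_rot: [-3.141, 0.0, 1.534]
contact_force: [-0.4, 0.0, -1.2]
grip_width: 13.9
finger_force: 30.0
time: 6.57
tool_pos: [423.2, -255.3, 311.2]
tcp_rot: [-3.141, -0.001, 1.526]
contact_force: [-0.1, -0.5, -1.8]
grip_width: 14.0
finger_force: 30.0
row m: [0.0004, 0.0018, 0.1212, -0.0446] now [ 423.2 -255.3  311.2] 1.526 w 14.0 30.0 [-0.1 -0.5 -1.8] t 6.57 j [-0.7   0.39  1.74  0.    1.01 -0.65]
(0.59, 1421)
(0.9, 1402)
[520.291  -7.232  -1.666   0.581] 97.7
```

View pics/ov2.png

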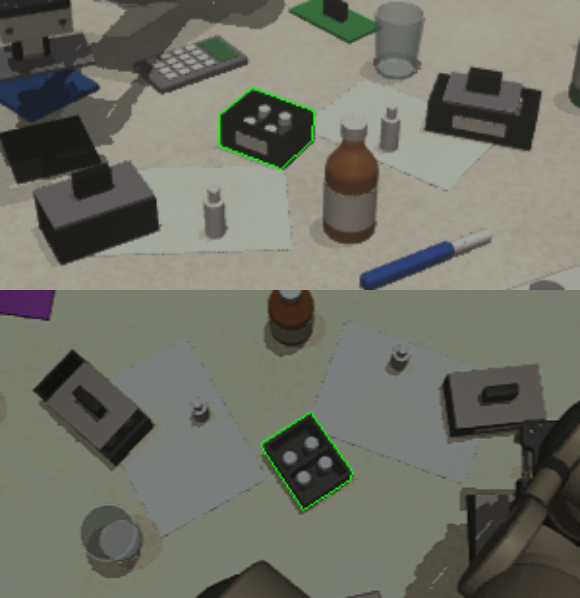

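The uncovered short box fits cleanly in both views at (520, -7) with yaw 0.581. Next I lower the long lid onto the mat.

```bash
python3 -m inch '[[0.0004,0.0018,0.02,-0.045,0],[0.0004,0.0018,0.05,-0.045,0],[0.0004,0.0018,0.08,-0.045,0],[0.0004,0.0018,0.105,-0.045,0],[0.0004,0.0018,0.116,-0.045,0],[0.0004,0.0018,0.119,-0.045,0],[0.0004,0.0018,0.12,-0.045,0],[0.0004,0.0018,0.12,-0.045,0]]'; python3 go.py 425 -255 190 1.571
```

```text
time: 7.43
tool_pos: [426.2, -254.0, 192.2]
tcp_rot: [3.141, 0.001, 1.576]
contact_force: [-0.0, -0.3, -1.2]
grip_width: 13.9
finger_force: 30.0
row m: [-0.001, -0.0012, 0.0022, 0.0054] now [ 426.2 -254.   192.2] 1.576 w 13.9 30.0 [-0.  -0.3 -1.2] t 7.43 j [-0.69  0.57  1.85  0.    0.72 -0.7 ]
```

```bash
python3 -m inch '[[0,0,0.001,0,0],[0,0,0.002,0,0],[0,0,0.003,0,0],[0,0,0.003,0,0],[0,0,0.003,0,0]]'; python3 go.py 425 -255 190 1.571
```

```text
time: 7.85
tool_pos: [425.9, -254.4, 189.8]
tcp_rot: [3.14, 0.001, 1.576]
contact_force: [-0.2, 1.5, 4.1]
grip_width: 13.7
finger_force: 30.0
row m: [-0.0006, -0.0009, -0.0002, 0.0045] now [ 425.9 -254.4  189.8] 1.576 w 13.7 30.0 [-0.2  1.5  4.1] t 7.85 j [-0.69  0.58  1.85  0.    0.71 -0.7 ]
```

Contact made. Release, then rise.

```bash
python3 -m inch '[[0,0,0,0,0.45],[0,0,0,0,0.45],[0,0,0,0,0.45],[0,0,0,0,0.45]]'; python3 -m inch '[[0,0,-0.02,0,0.45],[0,0,-0.06,0,0.45],[0,0,-0.1,0,0.45],[0,0,-0.13,0,0.45],[0,0,-0.13,0,0.45],[0,0,-0.13,0,0.45]]'; python3 go.py 590 252.4 320 0.837
```

```text
time: 8.18
tool_pos: [425.6, -254.3, 188.8]
tcp_rot: [3.141, 0.0, 1.576]
contact_force: [-0.6, 0.2, -0.5]
grip_width: 36.1
finger_force: 0.0
time: 8.68
tool_pos: [425.8, -254.4, 320.3]
tcp_rot: [3.138, 0.003, 1.576]
contact_force: [0.3, -0.2, -0.6]
grip_width: 41.0
finger_force: 0.0
row m: [0.506, 0.1667, 0.0003, 0.7387] now [ 425.8 -254.4  320.3] 1.576 w 41.0 0.0 [ 0.3 -0.2 -0.6] t 8.68 j [-0.69  0.38  1.73  0.    1.03 -0.7 ]
```

```bash
python3 -m inch '[[0.25,0.083,0,0.37,0.45],[0.25,0.083,0,0.37,0.45],[0.25,0.083,0,0.37,0.45],[0.25,0.083,0,0.37,0.45],[0.25,0.083,0,0.37,0.45],[0.25,0.083,0,0.37,0.45],[0.25,0.083,0,0.37,0.45],[0.25,0.083,0,0.37,0.45]]'; python3 go.py 590 252.4 320 0.837
```

```text
time: 9.35
tool_pos: [507.8, 0.6, 316.9]
tcp_rot: [-3.139, -0.001, 1.21]
contact_force: [-0.8, -0.4, -0.7]
grip_width: 41.3
finger_force: 0.0
row m: [0.2646, -0.0119, -0.0031, 0.3734] now [507.8   0.6 316.9] 1.21 w 41.3 0.0 [-0.8 -0.4 -0.7] t 9.35 j [-0.15  0.4   1.7   0.    1.04  0.21]
```

```bash
python3 -m inch '[[0.2646,-0.0119,0,0.373,0.45],[0.2646,-0.0119,0,0.373,0.45],[0.2646,-0.0119,0,0.373,0.45],[0.2646,-0.0119,0,0.373,0.45],[0.2646,-0.0119,0,0.373,0.45],[0.2646,-0.0119,0,0.373,0.45],[0.2646,-0.0119,0,0.373,0.45],[0.2646,-0.0119,0,0.373,0.45]]';python3 -m inch '[[0,0,0,0,0.45],[0,0,0,0,0.45],[0,0,0,0,0.45]]'; python3 go.py 590 252.4 232 0.837
```

```text
time: 10.02
tool_pos: [591.0, 251.8, 316.2]
tcp_rot: [-3.14, 0.001, 0.837]
contact_force: [0.3, -0.7, 0.2]
grip_width: 41.4
finger_force: 0.0
time: 10.27
tool_pos: [590.6, 246.0, 317.9]
tcp_rot: [-3.141, 0.002, 0.831]
contact_force: [-0.4, 0.7, -0.2]
grip_width: 41.1
finger_force: 0.0
row m: [0.0043, -0.0048, 0.0859, -0.0058] now [590.6 246.  317.9] 0.831 w 41.1 0.0 [-0.4  0.7 -0.2] t 10.27 j [ 0.27  0.62  1.3  -0.    1.22  1.01]
```

```bash
python3 -m inch '[[0.0043,-0.0048,0.02,-0.006,0.45],[0.0043,-0.0048,0.045,-0.006,0.45],[0.0043,-0.0048,0.065,-0.006,0.45],[0.0043,-0.0048,0.08,-0.006,0.45],[0.0043,-0.0048,0.085,-0.006,0.45],[0.0043,-0.0048,0.085,-0.006,0.45],[0.0043,-0.0048,0.085,-0.006,0.45],[0.0043,-0.0048,0.085,-0.006,0.45]]'; python3 go.py 590 252.4 232 0.837
```

```text
time: 10.93
tool_pos: [590.6, 253.6, 235.2]
tcp_rot: [3.14, -0.002, 0.838]
contact_force: [-0.1, 0.5, 0.7]
grip_width: 41.2
finger_force: 0.0
row m: [-0.0013, 0.0003, 0.0032, 0.001] now [590.6 253.6 235.2] 0.838 w 41.2 0.0 [-0.1  0.5  0.7] t 10.93 j [0.29 0.72 1.38 0.   1.05 1.02]
```

```bash
python3 -m inch '[[-0.001,0.0003,0.003,0.001,0.45],[-0.001,0.0003,0.003,0.001,0.45],[-0.001,0.0003,0.003,0.001,0.45],[-0.001,0.0003,0.003,0.001,0.0],[-0.001,0.0003,0.003,0.001,0.0],[-0.001,0.0003,0.003,0.001,0.0],[-0.001,0.0003,0.003,0.001,0.0],[-0.001,0.0003,0.003,0.001,0.0]]'; python3 -m inch '[[0,0,0,0,0],[0,0,0,0,0]]'; python3 go.py 590 252.4 232 0.837; python3 -m inch '[[0,0,-0.01,0,0.0],[0,0,-0.03,0,0.0],[0,0,-0.06,0,0.0],[0,0,-0.08,0,0.0],[0,0,-0.08,0,0.0],[0,0,-0.08,0,0]]'; python3 go.py 520.3 -7.2 312 0.581
```

```text
time: 11.6
tool_pos: [589.6, 253.1, 230.7]
tcp_rot: [-3.141, -0.0, 0.838]
contact_force: [0.2, 0.3, 0.6]
grip_width: 14.0
finger_force: 30.0
time: 11.77
tool_pos: [589.6, 253.1, 230.7]
tcp_rot: [-3.142, -0.0, 0.838]
contact_force: [-0.7, 0.4, -0.3]
grip_width: 13.8
finger_force: 30.0
row m: [-0.0002, 0.0007, -0.0013, 0.0008] now [589.6 253.1 230.7] 0.838 w 13.8 30.0 [-0.7  0.4 -0.3] t 11.77 j [0.29 0.72 1.38 0.   1.04 1.02]
time: 12.27
tool_pos: [589.7, 253.1, 312.1]
tcp_rot: [3.14, -0.002, 0.838]
contact_force: [-0.6, -0.6, -2.4]
grip_width: 13.7
finger_force: 30.0
row m: [-0.2399, 0.1225, 0.0001, 0.2568] now [589.7 253.1 312.1] 0.838 w 13.7 30.0 [-0.6 -0.6 -2.4] t 12.27 j [0.29 0.63 1.3  0.   1.2  1.02]
```

```bash
python3 -m inch '[[-0.02,0.01,0,0.03,0],[-0.055,0.028,0,0.07,0],[-0.09,0.046,0,0.11,0],[-0.125,0.064,0,0.15,0],[-0.16,0.082,0,0.19,0],[-0.195,0.1,0,0.22,0],[-0.225,0.115,0,0.25,0],[-0.24,0.1225,0,0.257,0]]';python3 -m inch '[[0,0,0,0,0],[0,0,0,0,0],[0,0,0,0,0]]'; python3 go.py 520.3 -7.2 231 0.581; python3 - <<'E'
from h import *
ps=[capture("scene"),capture("top")];ms=[]
for p,c in zip(ps,((420,248),(212,205))):
    m=mask(p,"long_box",c);print(m[1:]);ms.append(m[0])
print(fit(ps,ms,box("long"),[593,255,0,.823]))
ms=[];use=[]
for p,c in zip(ps,((194,267),(441,277))):
    try:m=mask(p,"long_lid",c);print(m[1:]);ms.append(m[0]);use.append(p)
    except IndexError:print("none")
if use:print(fit(use,ms,lid("long"),[425,-255,3,1.576],len(use)<2))
E
```

```text
time: 12.93
tool_pos: [518.4, -10.4, 309.1]
tcp_rot: [-3.14, 0.003, 0.577]
contact_force: [-0.2, 0.8, -2.5]
grip_width: 13.7
finger_force: 30.0
time: 13.18
tool_pos: [520.0, -6.7, 309.9]
tcp_rot: [-3.14, 0.001, 0.581]
contact_force: [-0.5, 0.0, -1.3]
grip_width: 13.8
finger_force: 30.0
row m: [-0.0, 0.0005, 0.0789, -0.0] now [520.   -6.7 309.9] 0.581 w 13.8 30.0 [-0.5  0.  -1.3] t 13.18 j [-0.16  0.43  1.67  0.    1.04  0.83]
(0.66, 1750)
(0.58, 2012)
(array([592.326, 255.125,  -0.641,   0.819]), np.float64(108.6))
(0.95, 1148)
(0.92, 1837)
(array([ 427.059, -255.792,    2.243,    1.57 ]), np.float64(114.3))
```

```bash
python3 -m inch '[[0,0.0005,0.02,0,0],[0,0.0005,0.04,0,0],[0,0.0005,0.055,0,0],[0,0.0005,0.066,0,0],[0,0.0005,0.072,0,0],[0,0.0005,0.075,0,0],[0,0.0005,0.075,0,0],[0,0.0005,0.075,0,0]]'; python3 go.py 520.3 -7.2 231 0.581
```

```text
time: 14.15
tool_pos: [520.6, -7.6, 236.2]
tcp_rot: [3.141, -0.001, 0.581]
contact_force: [0.4, -0.8, -1.2]
grip_width: 13.5
finger_force: 30.0
row m: [-0.0, -0.0005, 0.0052, -0.0001] now [520.6  -7.6 236.2] 0.581 w 13.5 30.0 [ 0.4 -0.8 -1.2] t 14.15 j [-0.16  0.53  1.75  0.    0.86  0.83]
```

```bash
python3 -m inch '[[0,-0.0004,0.002,0,0],[0,-0.0004,0.004,0,0],[0,-0.0004,0.005,0,0],[0,-0.0004,0.0055,0,0],[0,-0.0004,0.0055,0,0],[0,-0.0004,0.0055,0,0]]'; python3 go.py 520.3 -7.2 231 0.581
```

```text
time: 14.65
tool_pos: [520.2, -7.4, 230.7]
tcp_rot: [3.141, -0.0, 0.581]
contact_force: [-1.7, -0.8, 4.2]
grip_width: 13.9
finger_force: 30.0
row m: [0.0002, -0.0001, -0.0003, -0.0003] now [520.2  -7.4 230.7] 0.581 w 13.9 30.0 [-1.7 -0.8  4.2] t 14.65 j [-0.16  0.54  1.75  0.    0.85  0.83]
```

Seated. Release, rise, and head back to the mat.

```bash
python3 -m inch '[[0,0,0,0,0.45],[0,0,0,0,0.45],[0,0,0,0,0.45],[0,0,0,0,0.45]]'; python3 -m inch '[[0,0,-0.02,0,0.45],[0,0,-0.05,0,0.45],[0,0,-0.08,0,0.45],[0,0,-0.09,0,0.45],[0,0,-0.09,0,0.45],[0,0,-0.09,0,0.45]]'; python3 go.py 427 -255.8 320 1.571
```

```text
time: 14.98
tool_pos: [520.2, -7.4, 230.1]
tcp_rot: [-3.142, -0.0, 0.581]
contact_force: [-0.2, 0.4, 0.5]
grip_width: 35.9
finger_force: 0.0
time: 15.48
tool_pos: [519.9, -7.4, 319.9]
tcp_rot: [3.141, -0.0, 0.581]
contact_force: [0.7, 0.4, -1.5]
grip_width: 41.4
finger_force: 0.0
row m: [-0.214, 0.1567, -0.0001, -0.9902] now [519.9  -7.4 319.9] 0.581 w 41.4 0.0 [ 0.7  0.4 -1.5] t 15.48 j [-0.16  0.42  1.66  0.    1.06  0.83]
```

```bash
python3 -m inch '[[-0.214,0.1567,0,-0.99,0.45],[-0.214,0.1567,0,-0.99,0.45],[-0.214,0.1567,0,-0.99,0.45],[-0.214,0.1567,0,-0.99,0.45],[-0.214,0.1567,0,-0.99,0.45],[-0.214,0.1567,0,-0.99,0.45],[-0.214,0.1567,0,-0.99,0.45],[-0.214,0.1567,0,-0.99,0.45]]';python3 -m inch '[[0,0,0,0,0.45],[0,0,0,0,0.45],[0,0,0,0,0.45],[0,0,0,0,0.45]]'; python3 go.py 427 -255.8 190 1.571; python3 - <<'E'
from h import *
ps=[capture("scene"),capture("top")];ms=[]
for p,c in zip(ps,((308,249),(330,234))):
    m=mask(p,"short_lid",c);print(m[1:]);ms.append(m[0])
print(fit(ps,ms,lid("short"),[520,-7,45,.581]))
E
```

```text
time: 16.15
tool_pos: [425.3, -259.6, 318.1]
tcp_rot: [-3.139, -0.0, 1.476]
contact_force: [-0.2, 0.8, -0.2]
grip_width: 41.3
finger_force: 0.0
time: 16.48
tool_pos: [427.5, -254.6, 319.6]
tcp_rot: [-3.141, -0.001, 1.473]
contact_force: [0.0, 0.7, 0.0]
grip_width: 41.3
finger_force: 0.0
row m: [-0.0013, -0.0004, 0.1296, -0.0979] now [ 427.5 -254.6  319.6] 1.473 w 41.3 0.0 [0.  0.7 0. ] t 16.48 j [-0.69  0.38  1.72  0.    1.04 -0.59]
(0.79, 769)
(0.62, 1315)
(array([520.721,  -8.456,  44.209,   0.592]), np.float64(102.0))
```

The short lid is within about 1.5 mm and 0.01 rad of its box. Now I pick the long lid up again.

```bash
python3 -m inch '[[-0.0013,-0.0004,0.01,-0.098,0.45],[-0.0013,-0.0004,0.045,-0.098,0.45],[-0.0013,-0.0004,0.08,-0.098,0.45],[-0.0013,-0.0004,0.105,-0.098,0.45],[-0.0013,-0.0004,0.12,-0.098,0.45],[-0.0013,-0.0004,0.124,-0.098,0.45],[-0.0013,-0.0004,0.124,-0.098,0.45],[-0.0013,-0.0004,0.124,-0.098,0.45]]'; python3 go.py 427 -255.8 190 1.571
```

```text
time: 17.35
tool_pos: [427.1, -257.1, 196.9]
tcp_rot: [3.141, 0.001, 1.572]
contact_force: [-0.5, -0.8, 0.8]
grip_width: 41.4
finger_force: 0.0
row m: [0.0013, -0.0001, 0.0069, 0.0012] now [ 427.1 -257.1  196.9] 1.572 w 41.4 0.0 [-0.5 -0.8  0.8] t 17.35 j [-0.7   0.57  1.84  0.    0.73 -0.7 ]
```

```bash
python3 -m inch '[[0.0013,0,0.004,0.001,0.45],[0.0013,0,0.0065,0.001,0.45],[0.0013,0,0.0065,0.001,0.45],[0.0013,0,0.0065,0.001,0.45]]'; python3 -m inch '[[0,0,0,0,0],[0,0,0,0,0],[0,0,0,0,0],[0,0,0,0,0],[0,0,0,0,0],[0,0,0,0,0]]';python3 go.py 427 -255.8 190 1.571; python3 -m inch '[[0,0,-0.01,0,0],[0,0,-0.03,0,0],[0,0,-0.06,0,0],[0,0,-0.09,0,0],[0,0,-0.115,0,0],[0,0,-0.125,0,0],[0,0,-0.125,0,0],[0,0,-0.125,0,0]]'; python3 go.py 592.3 255.1 315 0.819
```

```text
time: 17.68
tool_pos: [426.7, -255.8, 190.1]
tcp_rot: [3.141, 0.0, 1.571]
contact_force: [0.5, -0.5, 0.6]
grip_width: 41.3
finger_force: 0.0
time: 18.18
tool_pos: [426.7, -255.8, 189.7]
tcp_rot: [3.142, -0.0, 1.571]
contact_force: [-0.4, 0.9, 1.3]
grip_width: 13.8
finger_force: 30.0
row m: [-0.0, 0.0003, -0.0003, 0.0] now [ 426.7 -255.8  189.7] 1.571 w 13.8 30.0 [-0.4  0.9  1.3] t 18.18 j [-0.69  0.58  1.85  0.    0.72 -0.69]
time: 18.85
tool_pos: [426.5, -255.6, 315.2]
tcp_rot: [3.141, 0.001, 1.571]
contact_force: [-0.6, 0.5, -1.1]
grip_width: 14.0
finger_force: 30.0
row m: [0.5107, 0.1659, 0.0002, 0.7521] now [ 426.5 -255.6  315.2] 1.571 w 14.0 30.0 [-0.6  0.5 -1.1] t 18.85 j [-0.69  0.39  1.73  0.    1.02 -0.69]
```

```bash
python3 -m inch '[[0.02,0.006,0,0.03,0],[0.055,0.018,0,0.08,0],[0.09,0.029,0,0.13,0],[0.125,0.041,0,0.18,0],[0.16,0.052,0,0.23,0],[0.195,0.063,0,0.28,0],[0.23,0.075,0,0.33,0],[0.255,0.083,0,0.37,0]]'; python3 go.py 592.3 255.1 315 0.819
```

```text
time: 19.52
tool_pos: [509.6, 2.0, 313.2]
tcp_rot: [-3.138, 0.0, 1.2]
contact_force: [0.4, 0.2, -1.2]
grip_width: 13.9
finger_force: 30.0
row m: [0.2658, -0.0147, -0.0018, 0.3807] now [509.6   2.  313.2] 1.2 w 13.9 30.0 [ 0.4  0.2 -1.2] t 19.52 j [-0.15  0.41  1.7   0.    1.04  0.22]
```

```bash
python3 -m inch '[[0.035,-0.002,0,0.05,0],[0.07,-0.004,0,0.1,0],[0.105,-0.006,0,0.15,0],[0.14,-0.008,0,0.2,0],[0.175,-0.01,0,0.25,0],[0.21,-0.012,0,0.3,0],[0.245,-0.0135,0,0.35,0],[0.266,-0.0147,0,0.381,0]]';python3 -m inch '[[0,0,0,0,0],[0,0,0,0,0],[0,0,0,0,0],[0,0,0,0,0]]'; python3 go.py 592.3 255.1 231.7 0.819
```

```text
time: 20.18
tool_pos: [592.0, 255.8, 312.5]
tcp_rot: [-3.139, 0.002, 0.819]
contact_force: [-0.1, -1.3, -1.1]
grip_width: 13.9
finger_force: 30.0
time: 20.52
tool_pos: [591.8, 251.4, 313.9]
tcp_rot: [-3.141, 0.002, 0.819]
contact_force: [-0.2, 0.1, -1.9]
grip_width: 14.0
finger_force: 30.0
row m: [0.003, -0.0021, 0.0822, 0.0003] now [591.8 251.4 313.9] 0.819 w 14.0 30.0 [-0.2  0.1 -1.9] t 20.52 j [ 0.28  0.63  1.3  -0.    1.21  1.03]
```

```bash
python3 -m inch '[[0.003,-0.0021,0.02,0,0],[0.003,-0.0021,0.04,0,0],[0.003,-0.0021,0.055,0,0],[0.003,-0.0021,0.066,0,0],[0.003,-0.0021,0.073,0,0],[0.003,-0.0021,0.077,0,0],[0.003,-0.0021,0.077,0,0],[0.003,-0.0021,0.077,0,0]]'; python3 -m inch '[[0,0,0,0,0]]'; python3 go.py 592.3 255.1 231.7 0.819
```

```text
time: 21.18
tool_pos: [592.8, 256.1, 238.4]
tcp_rot: [3.141, -0.001, 0.82]
contact_force: [-0.6, 0.9, -0.7]
grip_width: 14.2
finger_force: 30.0
time: 21.27
tool_pos: [592.8, 256.2, 238.8]
tcp_rot: [3.141, -0.002, 0.82]
contact_force: [0.6, -0.8, -1.1]
grip_width: 13.6
finger_force: 30.0
row m: [-0.0012, 0.0004, 0.0071, 0.001] now [592.8 256.2 238.8] 0.82 w 13.6 30.0 [ 0.6 -0.8 -1.1] t 21.27 j [0.29 0.72 1.36 0.   1.06 1.04]
```

```bash
python3 -m inch '[[-0.0012,0.0004,0.002,0.001,0],[-0.0012,0.0004,0.0045,0.001,0],[-0.0012,0.0004,0.006,0.001,0],[-0.0012,0.0004,0.0065,0.001,0],[-0.0012,0.0004,0.0065,0.001,0],[-0.0012,0.0004,0.0065,0.001,0]]'; python3 go.py 592.3 255.1 231.7 0.819
```

```text
time: 21.77
tool_pos: [592.0, 255.1, 231.8]
tcp_rot: [3.141, -0.0, 0.819]
contact_force: [-2.3, -0.8, 4.4]
grip_width: 13.7
finger_force: 30.0
row m: [0.0002, 0.0002, 0.0001, 0.0002] now [592.  255.1 231.8] 0.819 w 13.7 30.0 [-2.3 -0.8  4.4] t 21.77 j [ 0.29  0.72  1.37 -0.    1.05  1.04]
```

```bash
python3 -m inch '[[0,0,0,0,0.45],[0,0,0,0,0.45],[0,0,0,0,0.45],[0,0,0,0,0.45]]'; python3 -m inch '[[0,0,-0.02,0,0.45],[0,0,-0.05,0,0.45],[0,0,-0.085,0,0.45],[0,0,-0.12,0,0.45],[0,0,-0.14,0,0.45],[0,0,-0.14,0,0.45]]'; python3 -m inch '[[-0.19,-0.04,0,0,0.45],[-0.19,-0.04,0,0,0.45],[-0.19,-0.04,0,0,0.45],[-0.19,-0.04,0,0,0.45],[-0.19,-0.04,0,0,0.45],[-0.19,-0.04,0,0,0.45],[-0.19,-0.04,0,0,0.45],[-0.19,-0.04,0,0,0.45]]'; python3 - <<'E'
from h import *
ps=[capture("scene"),capture("top")]
vis=[p["color"][:,:,::-1].copy() for p in ps]
for n,cs,q0 in(("short",((308,249),(330,234)),[520,-7,45,.581]),("long",((420,240),(212,205)),[592,255,45,.819]),("medium",((220,291),(433,200)),[593,-239,45,1.667])):
    try:
        ms=[mask(p,n+"_lid",c) for p,c in zip(ps,cs)];print(n,[m[1:] for m in ms],fit(ps,[m[0] for m in ms],lid(n),q0))
    except IndexError:print(n,"missed")
a=cv2.resize(vis[0][190:340,170:470],(580,290));b=cv2.resize(vis[1][140:310,160:480],(580,308))
cv2.imwrite("pics/fin.png",np.vstack([a,b]))
E
```

```text
time: 22.1
tool_pos: [592.0, 255.1, 230.9]
tcp_rot: [-3.141, 0.0, 0.819]
contact_force: [0.3, -1.2, -0.6]
grip_width: 36.0
finger_force: 0.0
time: 22.6
tool_pos: [592.6, 255.3, 377.2]
tcp_rot: [3.136, -0.009, 0.819]
contact_force: [0.4, 0.1, 0.3]
grip_width: 41.4
finger_force: 0.0
time: 23.27
tool_pos: [433.5, 143.7, 371.2]
tcp_rot: [3.141, -0.001, 0.819]
contact_force: [-0.2, -0.6, -0.2]
grip_width: 40.9
finger_force: 0.0
short [(0.57, 772), (0.87, 1298)] (array([521.31 ,  -8.641,  44.69 ,   0.6  ]), np.float64(106.1))
long [(0.64, 991), (0.93, 994)] (array([594.419, 254.509,  44.449,   0.829]), np.float64(978.0))
medium [(0.75, 1323), (0.92, 1562)] (array([ 592.697, -239.268,   43.468,    1.663]), np.float64(114.8))
```

View pics/fin.png

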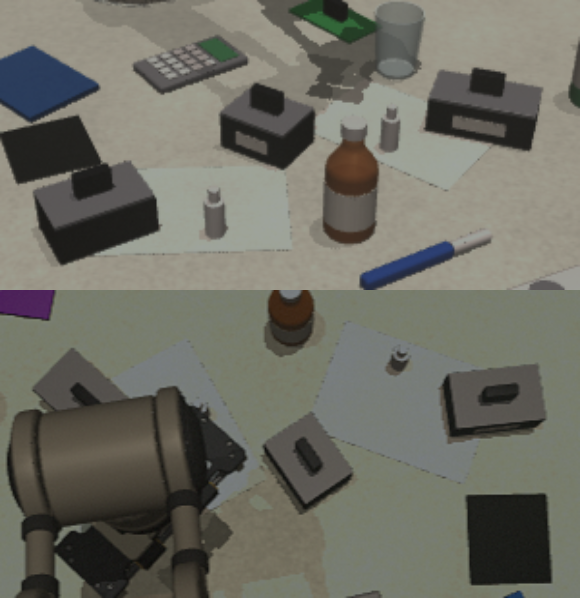

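The scene view shows all three lids flush on their boxes, with the short lid at about (266,110) in the crop, the long lid at (485,95) and the medium lid at (95,190). The arm hides the long lid in the top view, so I'll step aside and check it.

```bash
python3 -m inch '[[-0.15,0.137,0,0,0.45],[-0.15,0.137,0,0,0.45],[-0.15,0.137,0,0,0.45],[-0.15,0.137,0,0,0.45],[-0.15,0.137,0,0,0.45],[-0.15,0.137,0,0,0.45],[-0.15,0.137,0,0,0.45],[-0.15,0.137,0,0,0.45]]'; python3 - <<'E'
from h import *
ps=[capture("scene"),capture("top")]
for n,cs,q0 in(("long",((420,240),(212,205)),[592,255,45,.819]),):
    ms=[mask(p,n+"_lid",c) for p,c in zip(ps,cs)];print(n,[m[1:] for m in ms],fit(ps,[m[0] for m in ms],lid(n),q0))
E
```

```text
time: 24.33
tool_pos: [430.7, -59.5, 371.1]
tcp_rot: [-3.141, -0.0, 0.818]
contact_force: [0.2, 1.1, -0.5]
grip_width: 41.6
finger_force: 0.0
long [(0.67, 929), (0.6, 1781)] (array([593.166, 254.59 ,  44.426,   0.826]), np.float64(252.3))
```

The long lid is about 1 mm and 0.007 rad off its box. Handing in.

```bash
python3 -c "
from plant import *
print(close_job())"
```

```text
the job is handed in; nothing more can be done
None
```

I put the short and long lids on their own boxes and handed the job in at about 25 s; by camera both sit within about 2 mm and 0.02 rad of centre, and the medium box's lid has not moved (the hand-in returned no verdict).

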